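# Clear the stacking board and stack the steel cases

### The arm

A 7-joint arm with a two-finger parallel gripper is mounted at the origin on the work surface. World frame = base frame: x ahead of the robot, y to its left, z up, the work surface at z = 0. Lengths are in m, angles in rad, forces in N, time in s.
With the tool pointing down it reaches from about 0.425 to 0.95 m from the base axis. Payload 4.7 kg.
Tool frame: the origin (TCP) lies between the finger pads; the fingertips stand 25 mm ahead of it and the grasp point (between the pads) lies 6 mm ahead of it; z points along the fingers, y is the line along which they close (so a half turn about z gives the same grasp; the last joint's range is limited). The gripper opens to 85 mm and grips with 20 to 120 N. Pads are 22 mm wide; open, the fingers measure 114 mm over their backs; the gripper's body (76 mm by 85 mm) begins 54 mm behind the grasp point. The pads swing forward as they close: fully open they stand 13 mm farther back than shut.
Start: joints at [1.237, 0.469, -0.049, 1.532, 0.024, 1.141, -0.082], TCP at [0.203, -0.644, 0.256] pointing down, gripper open.
Joint ranges: [-2.59, 2.59], [-0.33, 1.99], [-1.39, 1.29], [0.1, 2.45], [-1.04, 4.18], [0.21, 1.99], [-2.66, 2.66]. Speed limits (rad/s): [2.57, 2.57, 3.14, 3.14, 3.14, 3.14, 3.14].

### API

Orientations are given as a 3x3 rotation matrix whose columns are the frame's x, y, z axes.
In Python, from rig import * gives the robot as it stands. Calls block until the motion is done:
- movep(position, orientation): joint-space move of the TCP to a pose.
- move_l(position, attitude=None, feed=0.15, until_force=None): straight line of the TCP; attitude=None keeps the orientation; feed is the mean speed in m/s. With until_force (N) it stops when the force on the tool has changed by that much, and returns True; else False.
- move_joints(angles): joint-space move.
- command_gripper(opening, newtons=None): finger opening in m; newtons is the grip in N (None keeps the last); returns when the fingers have stopped.
- sleep(seconds).
- inverse_kinematics(position, orientation): joint angles nearest the present ones, or None.
- sense(): the state.
- camera(name): name is "scene" or "top"; returns (picture, depth): 480x640x3 uint8, red, green, blue; 480x640 float32, m along the optical axis (not along the pixel's ray), 0 where there is no reading.
- camera_params(name): a dict with "K" (3x3 intrinsics, pixels), "dist" ([k1, k2, p1, p2, k3] as OpenCV has them; the pictures are not rectified), "position" and "rotation" of the camera in the world. Camera axes: x right, y down, z forward; pixel columns grow to the right and rows downward; lengths in m; the calibration is good to about 2 mm. A picture is of the moment at which its call begins. camera_params takes no time and is no camera call.
A pose or a line that the arm cannot do raises Unreachable and nothing moves.
- finish_job(): hands the job in; it is judged then, once.
The state is a dict: "time_s": time; "joint_pos": joint angles; "qd": joint speeds; "joint_efforts": joint torques, N m; "position": TCP position; "tcp_rot": TCP orientation; "wrist_force": force on the tool from outside, world axes, zero at the start; "ft_torque": the same for the moment, N m; "finger_gap": finger opening in m; "gripper_force": force on a finger pad.
Only numpy, scipy, OpenCV 4.12 (cv2) and the standard library are available. Lean on these libraries where they do the work, as an engineer would, in place of code of your own. Each camera call takes 0.05 s, during which the arm holds its last target. There are 200 camera calls.

### The job

Tidy the workshop bench: first take the tool basket off the stacking board and hang it by its handle bar on the hook of the stand, level and free. Then stack all the closed steel cases there are, lids up, in one column on the board, longest at the bottom and each next one shorter, every case centred on the board and square with it. Leave the glue bottle, the jar and the hammer where they are.

Things in the scene. Friction and masses are not known exactly. Their poses are not given: they have to be found in the camera images.
- case0: closed grey steel case with a dark seam round it and a bright panel on its lid, 155 mm long x 60 wide x 36 high, flat top and bottom, solid to the touch, 0.15 to 0.5 kg; may be absent. Starts lid up, flat on the bench. Origin: centre of its underside; x along its length, z up through the lid.
- case1: closed grey steel case with a dark seam round it and a bright panel on its lid, 140 mm long x 60 wide x 36 high, flat top and bottom, solid to the touch, 0.15 to 0.5 kg; may be absent. Starts lid up, flat on the bench. Origin: centre of its underside; x along its length, z up through the lid.
- case2: closed grey steel case with a dark seam round it and a bright panel on its lid, 125 mm long x 60 wide x 36 high, flat top and bottom, solid to the touch, 0.15 to 0.5 kg; may be absent. Starts lid up, flat on the bench. Origin: centre of its underside; x along its length, z up through the lid.
- case3: closed grey steel case with a dark seam round it and a bright panel on its lid, 110 mm long x 60 wide x 36 high, flat top and bottom, solid to the touch, 0.15 to 0.5 kg; may be absent. Starts lid up, flat on the bench. Origin: centre of its underside; x along its length, z up through the lid.
- case4: closed grey steel case with a dark seam round it and a bright panel on its lid, 95 mm long x 60 wide x 36 high, flat top and bottom, solid to the touch, 0.15 to 0.5 kg; may be absent. Starts lid up, flat on the bench. Origin: centre of its underside; x along its length, z up through the lid.
- case5: closed grey steel case with a dark seam round it and a bright panel on its lid, 80 mm long x 60 wide x 36 high, flat top and bottom, solid to the touch, 0.15 to 0.5 kg; may be absent. Starts lid up, flat on the bench. Origin: centre of its underside; x along its length, z up through the lid.
- board: plywood stacking board fixed to the bench, 200 mm (x) x 110 mm (y) x 12 mm thick, a dark stripe across it near each end. Origin: centre of its underside; x along its length. At the start the basket stands on it.
- board_center (a point): centre of the board's top face, 12 mm above the bench; axes as the board's.
- basket: open aluminium tool basket, 80 mm (x) x 140 mm (y), rim 55 mm high, with a rigid handle: two steel uprights at y = +-72 mm (outside the basket's ends) carry a straight, level wooden bar along y, 10 x 10 mm thick, its centre 150 mm above the basket's underside, 140 mm free between the uprights. 0.16 kg. Origin: centre of its underside.
- bar (a point): middle of the basket's handle bar (centre of its 10 x 10 mm section); axes as the basket's.
- stand: fixed steel hook stand: base 130 x 100 x 10 mm, post 14 mm thick, 250 mm high at x = +50 mm. Its one hook, of 10 mm round bar in the plane y = 0, slopes from the post top down to a level saddle (x = -5 to -30 mm, top of bar 225 mm above the bench), then up to its tip at x = -55 mm, 255 mm high. The hook points to -x, open from above. Origin: on the bench.
- saddle (a point): top of the hook bar at the middle of its level saddle, 225 mm above the bench; axes as the stand's. A basket hangs with its handle bar lying across here, its y along the stand's y (either way round), the bar's centre 5 mm above this point.
- glue: bystander: white glue bottle, 56 mm across, 150 mm high; origin centre of its underside. Not to be disturbed.
- jar: bystander: amber glass jar, 70 mm across, 90 mm high; origin centre of its underside. Not to be disturbed.
- hammer: bystander: hammer lying on the bench. Not to be disturbed.
Mind the look-alikes: they are no part of the job. Leave any yellow look-alike of the case4 alone. Of the things shaped like the basket, the aluminium one is meant.

How it is judged:
By the outcome, as a careful person would: the job done as asked, in the order asked, and still so for the second after the job is handed in, with the robot touching nothing.
Of case0, case1, case2, case3, case4, case5 only 4 to 6 are there at a start; the rules pass over those that are not, and their reading is None.
At some moment in a run one of case4, case5 may be knocked a few centimetres aside while the robot is not near it.
It also fails if it takes over 210 s, if anything falls off the work surface, if the arm or the gripper's body presses on something with over 40 N, if the wrist force passes 120 N, or if a joint passes its speed limit or range.

## Working session

There is one attempt and no reset: what is moved stays moved. The work goes in short steps, each a Python script; the robot and the scene stay as the last script left them, time stands still between calls to the robot, and variables do not carry over. Pictures are saved under pics/ and viewed, at most 14 in all, crops included, and the job is handed in when it is done.

```bash
ls; mkdir -p pics
python3 - <<'E'
from rig import *
import cv2
for n in("scene","top"):
    p,d=camera(n); cv2.imwrite(f"pics/{n}0.png",p[:,:,::-1]); import numpy as np; np.savez(f"{n}0.npz",p=p,d=d)
    print(camera_params(n), (d>0).mean())
s=sense();print(s["time_s"],s["position"],s["tcp_rot"])
E
```

```text
pics
{'K': array([[556.30685759,   0.        , 321.92857732],
       [  0.        , 556.30685759, 242.59531561],
       [  0.        ,   0.        ,   1.        ]]), 'dist': array([-0.04137637,  0.        ,  0.        ,  0.        ,  0.        ]), 'position': array([1.26764645, 0.81626068, 0.89042696]), 'rotation': array([[-0.80599408,  0.33184224, -0.4901574 ],
       [ 0.59187107,  0.44078162, -0.67483347],
       [-0.00788587, -0.83402176, -0.55167519]])} 0.983203125
{'K': array([[500.74796169,   0.        , 311.54210786],
       [  0.        , 500.74796169, 238.01771056],
       [  0.        ,   0.        ,   1.        ]]), 'dist': array([-0.08701698,  0.        ,  0.        ,  0.        ,  0.        ]), 'position': array([ 0.4741725 , -0.08219304,  1.33985292]), 'rotation': array([[-0.00671891, -0.99360641,  0.11269944],
       [-0.99990455,  0.00531496, -0.01275336],
       [ 0.01207283, -0.11277437, -0.99354728]])} 0.995986328125
0.1 [ 0.20243749 -0.64339807  0.25533331] [[ 9.53893748e-01  3.00143873e-01 -6.10611390e-04]
 [ 3.00144488e-01 -9.53892164e-01  1.73961673e-03]
 [-6.03221165e-05 -1.84268117e-03 -9.99998300e-01]]
```

View pics/scene0.png

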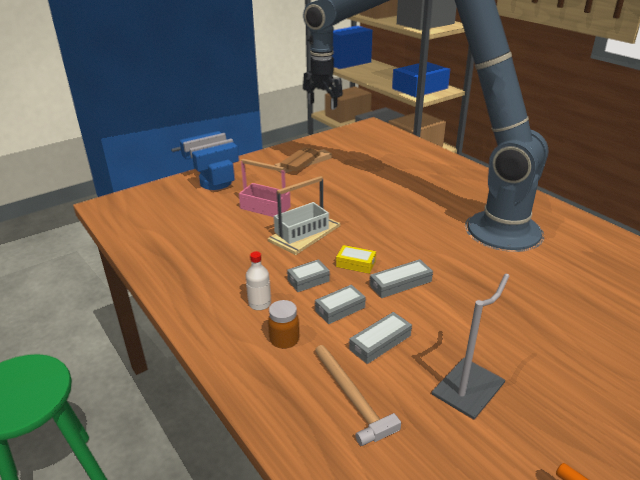

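View pics/top0.png

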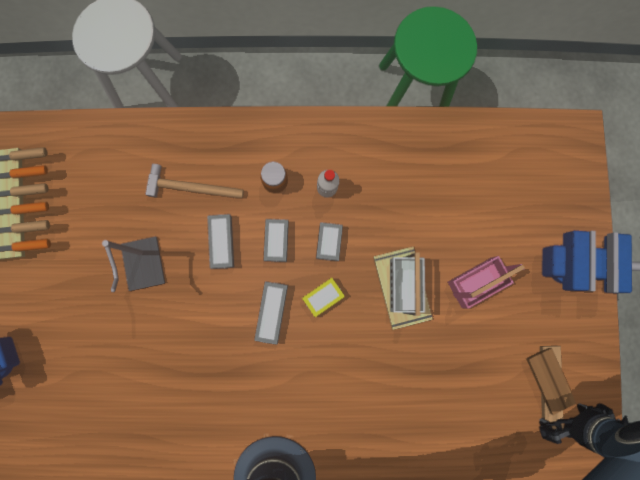

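The top view shows four grey cases at about (220,241), (271,313), (276,240) and (330,242), and the yellow look-alike at (324,297). The aluminium basket is on the board at about (405,287), with the pink one at (485,280). The stand base is at (143,263), and its hook runs from (107,243) to (113,290) with the tip towards the robot. The scene view agrees. Next I measure from both views.

```bash
cat > h.py <<'E'
from rig import *
import numpy as np, cv2
P={n:camera_params(n) for n in("scene","top")}
def rays(n,uv):
    p=P[n]; q=cv2.undistortPoints(np.asarray(uv,float).reshape(-1,1,2),p["K"],p["dist"])[:,0]
    return np.c_[q,np.ones(len(q))]@p["rotation"].T
def plane(n,uv,z):
    r=rays(n,uv); o=P[n]["position"]; return o+r*((z-o[2])/r[:,2])[:,None]
def cloud(n,d):
    v,u=np.mgrid[:480,:640]; return (P[n]["position"]+rays(n,np.c_[u.ravel(),v.ravel()])*d.reshape(-1,1)).reshape(480,640,3)
def proj(n,X):
    p=P[n]; R=p["rotation"].T; return cv2.projectPoints(np.asarray(X,float).reshape(-1,1,3),cv2.Rodrigues(R)[0],-R@p["position"],p["K"],p["dist"])[0][:,0]
def tri(uvt,uvs):   # two views -> point, ray miss
    o1,o2=P["top"]["position"],P["scene"]["position"]; a=rays("top",[uvt])[0]; b=rays("scene",[uvs])[0]
    t=np.linalg.lstsq(np.c_[a,-b],o2-o1,rcond=None)[0]; p,q=o1+a*t[0],o2+b*t[1]
    return (p+q)/2,np.linalg.norm(p-q)
def rect(xy):       # metric rectangle: centre, long, short, yaw of the long side
    (cx,cy),(w,h),a=cv2.minAreaRect((np.asarray(xy)*1000).astype(np.float32)); a=np.radians(a)
    if w<h: w,h,a=h,w,a+np.pi/2
    return np.array([cx,cy])/1000,w/1000,h/1000,(a+np.pi/2)%np.pi-np.pi/2
def panels(n,img,z=0.036,lo=170):  # bright lid panels, uv contour + metric rectangle at height z
    hsv=cv2.cvtColor(img,cv2.COLOR_RGB2HSV); m=((hsv[...,1]<45)&(hsv[...,2]>lo)).astype(np.uint8)
    out=[]
    for c in cv2.findContours(m,cv2.RETR_EXTERNAL,cv2.CHAIN_APPROX_NONE)[0]:
        if 100<cv2.contourArea(c)<6000:
            M=cv2.moments(c); out.append((np.array([M["m10"],M["m01"]])/M["m00"],)+rect(plane(n,c[:,0],z)[:,:2])+(cv2.contourArea(c),))
    return out
def down(yaw):      # tool down, closing line (tool y) at world angle yaw
    y=np.array([np.cos(yaw),np.sin(yaw),0]); z=np.array([0,0,-1.]); return np.c_[np.cross(y,z),y,z]
E
python3 - <<'E'
from h import *
np.set_printoptions(precision=4,suppress=True)
D={n:np.load(n+"0.npz") for n in P}; C={n:cloud(n,D[n]["d"]) for n in P}
for n in P:
    img=D[n]["p"]; print(n)
    for c in panels(n,img):
        if 0.3<c[1][0]<1 and abs(c[1][1])<.6: print(*[np.round(x,4) for x in c], img[int(c[0][1]),int(c[0][0])], C[n][int(c[0][1]),int(c[0][0])])
    X=C[n].reshape(-1,3)
    for nm,b in dict(stand=(.3,.8,.1,.6,.205,.27),bar=(.2,.6,-.45,-.15,.15,.18)).items():
        k=X[(X[:,0]>b[0])&(X[:,0]<b[1])&(X[:,1]>b[2])&(X[:,1]<b[3])&(X[:,2]>b[4])&(X[:,2]<b[5])]
        print(nm,len(k)); print(k[np.argsort(k[:,1] if nm=="bar" else k[:,0])][::max(1,len(k)//25)])
E
```

```text
scene
[379.7304 426.1136] [0.7919 0.334 ] 0.0857 0.025 -0.105 381.5 [186 179 178] [0.7839 0.3279 0.0251]
[380.3306 331.0551] [0.6149 0.1395] 0.119 0.0408 0.0631 605.0 [215 220 213] [0.6203 0.1426 0.04  ]
[282.1341 308.6546] [ 0.7506 -0.0579] 0.0622 0.0599 1.4108 330.5 [190 184 181] [ 0.7822 -0.0054  0.0888]
[339.6359 297.782 ] [ 0.6171 -0.0082] 0.0897 0.0406 -0.0471 352.5 [214 219 210] [ 0.6174 -0.0107  0.0365]
[258.5061 284.7022] [ 0.751 -0.172] 0.189 0.0514 1.0491 585.5 [178 171 160] [ 0.775  -0.1222  0.0804]
[400.7472 272.3307] [0.4264 0.005 ] 0.1341 0.041 -0.1786 447.0 [215 220 212] [0.4318 0.0053 0.0388]
[307.7366 269.4852] [ 0.6123 -0.1494] 0.0743 0.0411 -0.1291 236.0 [214 219 210] [ 0.6129 -0.1523  0.0358]
[356.1011 253.2546] [ 0.4657 -0.1322] 0.0696 0.0372 -0.9755 171.5 [216 221 213] [ 0.4702 -0.1262  0.0415]
stand 415
[[0.4844 0.3429 0.2546]
 [0.4903 0.3403 0.2558]
 [0.4938 0.3375 0.2485]
 [0.4971 0.3451 0.2475]
 [0.5003 0.3469 0.2405]
 [0.5038 0.3411 0.2362]
 [0.5065 0.3403 0.2273]
 [0.5097 0.3475 0.2284]
 [0.516  0.3506 0.2262]
 [0.5243 0.3509 0.2232]
 [0.5307 0.3512 0.224
[... 2318 characters left out ...]
 0.3551 0.2413]]
bar 325
[[ 0.5706 -0.3524  0.1618]
 [ 0.5723 -0.3504  0.1706]
 [ 0.5206 -0.3497  0.1674]
 [ 0.4994 -0.3491  0.1671]
 [ 0.5655 -0.3487  0.1669]
 [ 0.5442 -0.3481  0.1669]
 [ 0.4387 -0.3477  0.1664]
 [ 0.4854 -0.3472  0.1636]
 [ 0.4737 -0.3466  0.1646]
 [ 0.4503 -0.3462  0.1636]
 [ 0.4784 -0.3457  0.1691]
 [ 0.4902 -0.3453  0.1617]
 [ 0.5089 -0.3448  0.1664]
 [ 0.4784 -0.3441  0.166 ]
 [ 0.5396 -0.3436  0.1651]
 [ 0.4598 -0.3432  0.1676]
 [ 0.4621 -0.3428  0.1695]
 [ 0.5042 -0.3425  0.1656]
 [ 0.5516 -0.3421  0.1626]
 [ 0.5304 -0.3419  0.1607]
 [ 0.5491 -0.3416  0.1643]
 [ 0.4247 -0.3414  0.1613]
 [ 0.4738 -0.341   0.1576]
 [ 0.4272 -0.3404  0.1659]
 [ 0.4481 -0.3386  0.1657]]
```

```bash
cat >> h.py <<'E'
def axis(X):  # mean, yaw of the main direction in xy
    vx,vy,x,y=cv2.fitLine(X[:,:2].astype(np.float32),cv2.DIST_HUBER,0,.01,.01).ravel(); return np.array([x,y]),np.arctan2(vy,vx)
def sel(X,b):
    X=X.reshape(-1,3); b=np.array(b).reshape(3,2); return X[((X>b[:,0])&(X<b[:,1])).all(1)]
E
python3 - <<'E'
from h import *
np.set_printoptions(precision=4,suppress=True)
D={n:np.load(n+"0.npz") for n in P}; C={n:cloud(n,D[n]["d"]) for n in P}
for n in P:
    b=sel(C[n],(.41,.59,-.37,-.32,.155,.18)); c,a=axis(b); 
    if abs(a)>1.6:a-=np.pi
    u=np.array([np.cos(a),np.sin(a)]); t=(b[:,:2]-c)@u; q=np.percentile(t,[.5,99.5]); print(n,"bar yaw",a,"len",np.diff(q),"ctr",c+u*q.mean(),"ztop",np.percentile(b[:,2],[50,80]))
    s=sel(C[n],(.45,.65,.3,.4,.205,.27)); c,a=axis(s); a=a if abs(a)<1.6 else a-np.pi
    u=np.array([np.cos(a),np.sin(a)]); t=(s[:,:2]-c)@u; q=np.percentile(t,[1,99]); print("stand yaw",a,"tip,post",c+u*q[0],c+u*q[1],"len",np.diff(q))
    k=s[(t>q[0]+.028)&(t<q[0]+.05)]; print("saddle z",np.percentile(k[:,2],[50,90]),k[:,:2].mean(0))
    base=sel(C[n],(.4,.68,.24,.46,.005,.02)); print("base",rect(base[:,:2]))
    g=sel(C[n],(.3,.7,-.6,-.42,.02,.3)); print("pink",g.min(0),g.max(0))
    h=sel(C[n],(.3,.9,-.3,.5,.05,.3)); print("tall ymin near glue",sel(C[n],(.68,.9,-.3,.1,.03,.3)).min(0))
for bx,off in((.498-.035,1),(.498+.035,-1)):
    for yaw in(np.pi/2,-np.pi/2): print(off,yaw,inverse_kinematics([bx,-.3445,.17],down(yaw)))
for s in(1,-1):
  for yaw in(.17,.17+np.pi): print(s,yaw,inverse_kinematics([.521-.006*s,.348+.035*s,.25],down(yaw)))
E
```

```text
scene bar yaw -0.023386564 len [0.1513] ctr [ 0.4978 -0.3448] ztop [0.1661 0.1694]
stand yaw 0.20292348 tip,post [0.486  0.3408] [0.598  0.3639] len [0.1143]
saddle z [0.225  0.2264] [0.5236 0.3478]
base (array([0.5392, 0.3471]), 0.2786405029296875, 0.21245851135253907, np.float64(0.05806706090419422))
pink [ 0.4336 -0.5999  0.0201] [ 0.5711 -0.4669  0.1612]
tall ymin near glue [ 0.74   -0.1666  0.03  ]
top bar yaw -0.026387664 len [0.1482] ctr [ 0.4987 -0.3448] ztop [0.1659 0.1677]
stand yaw 0.19637722 tip,post [0.4836 0.337 ] [0.5959 0.3593] len [0.1145]
saddle z [0.2239 0.2265] [0.5218 0.3453]
base (array([0.5387, 0.35  ]), 0.2772027282714844, 0.21877012634277343, np.float64(-0.004487959069001235))
pink [ 0.4359 -0.6     0.02  ] [ 0.5717 -0.4626  0.1619]
tall ymin near glue [ 0.7348 -0.1675  0.03  ]
1 1.5707963267948966 [ 1.1071  0.5019 -0.722   1.8296  0.3985  0.9602  1.7836]
1 -1.5707963267948966 [ 0.6572  0.4039 -0.1167  1.8559  0.0592  0.8851 -1.0584]
-1 1.5707963267948966 [ 1.0048  0.5899 -0.7139  1.6918  0.4397  1.0267  1.7127]
-1 -1.5707963267948966 [ 0.5923  0.488  -0.1168  1.7176  0.0677  0.9399 -1.1217]
1 0.17 [-0.0865  0.5854 -0.9256  1.5882  0.49    1.2168 -0.9357]
1 3.311592653589793 [ 0.0312  0.7047 -1.1783  1.582   0.6678  1.3116  2.0703]
-1 0.17 [ 0.0689  0.5519 -0.9707  1.6571  0.4841  1.1935 -0.8463]
-1 3.311592653589793 [ 0.1688  0.6518 -1.1763  1.6522  0.6267  1.2692  2.1801]
```

```bash
cat > cfg.py <<'E'
import numpy as np
SY=.20; S=np.array([.5239,.3467]); ux=np.array([np.cos(SY),np.sin(SY)]); uy=np.array([-ux[1],ux[0]])
E
python3 - <<'E'
from h import *; from cfg import *
np.set_printoptions(precision=4,suppress=True)
a=-.025; c=np.array([.4983,-.3448]); u=np.array([np.cos(a),np.sin(a)]); g=c-.035*u; R=down(a-np.pi/2)
command_gripper(.045,60)
movep([*g,.30],R); move_l([*g,.168],feed=.1)
command_gripper(0,60); s=sense(); print(s["position"],s["finger_gap"],s["gripper_force"],s["wrist_force"])
move_l([*g,.20],feed=.05); s=sense(); print(s["wrist_force"],s["ft_torque"],s["finger_gap"])
move_l([*g,.385],feed=.12)
R2=down(SY); gp=S-.125*ux-.035*uy
movep([*gp,.385],R2); move_l([*gp,.279],feed=.1)
s=sense(); print(s["time_s"],s["position"],s["wrist_force"],s["finger_gap"])
for n in P:
    p,d=camera(n); cv2.imwrite(f"pics/{n}1.png",p[:,:,::-1]); np.savez(f"{n}1.npz",p=p,d=d)
E
```

```text
[ 0.4633 -0.3443  0.1683] 0.009016882230217979 58.778711557388306 [-0.8972 -0.9585  2.0298]
[-0.1597  0.4005 -2.5538] [-0.0012  0.0378 -0.0358] 0.008732303102701715
9.8917 [0.4087 0.288  0.2797] [-0.1477  0.4143 -1.5726] 0.008832084134735928
```

```bash
python3 -c "
import cv2,numpy as np
a=cv2.imread('pics/scene1.png')[180:460,300:600];b=cv2.imread('pics/top1.png')[150:360,60:285]
f=lambda i:cv2.resize(i,(400,400))
cv2.imwrite('pics/c1.png',np.hstack([f(a),f(b)]))"
```

```text
(no output)
```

View pics/c1.png

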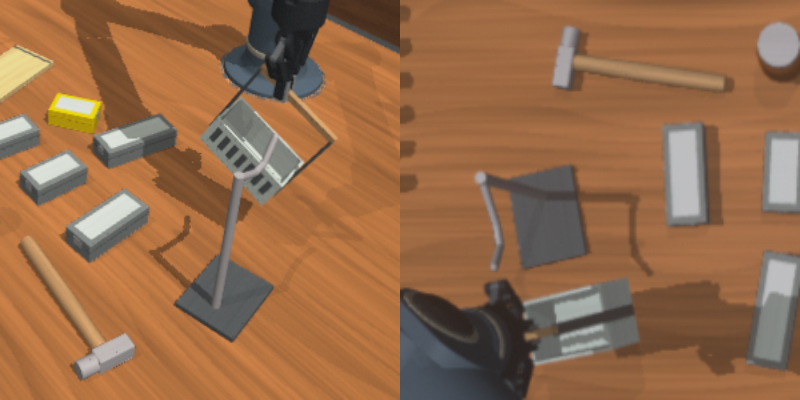

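The crop shows the held basket apparently tilted in the grip: in the scene view the uprights are not vertical. I'll quantify the tilt from the depth clouds.

Run:
```python
from h import *; from cfg import *
np.set_printoptions(precision=3,suppress=True)
for n in P:
    D=np.load(n+"1.npz"); C=cloud(n,D["d"]); X=sel(C,(.28,.50,.12,.45,.06,.40))
    hsv=cv2.cvtColor(D["p"],cv2.COLOR_RGB2HSV)
    m=((C>[.28,.1,.06])&(C<[.47,.45,.40])).all(2)
    grey=m&(hsv[...,1]<50)&(hsv[...,2]>110); wood=m&(hsv[...,1]>80)&(hsv[...,0]<25)
    for nm,k in(("grey",C[grey]),("wood",C[wood])):
        if len(k)<5: print(n,nm,len(k)); continue
        w=np.linalg.svd(k-k.mean(0),full_matrices=False); print(n,nm,len(k),np.percentile(k,2,0),np.percentile(k,98,0)); print(w[2], w[1]/len(k)**.5)
p=cv2.imread("pics/scene1.png")[170:330,430:590]; cv2.imwrite("pics/c2.png",cv2.resize(p,(640,640))[:600])
```

```text
scene grey 2158 [0.372 0.196 0.103] [0.468 0.331 0.204]
[[ 0.069 -0.881  0.468]
 [-0.972 -0.164 -0.166]
 [-0.223  0.444  0.868]] [0.042 0.036 0.02 ]
scene wood 462 [0.383 0.221 0.142] [0.434 0.378 0.297]
[[-0.13   0.806 -0.577]
 [-0.142  0.561  0.815]
 [ 0.981  0.188  0.041]] [0.044 0.031 0.009]
top grey 841 [0.372 0.208 0.097] [0.461 0.328 0.228]
[[-0.135  0.566 -0.813]
 [-0.983 -0.178  0.04 ]
 [ 0.122 -0.805 -0.581]] [0.041 0.027 0.022]
top wood 157 [0.356 0.212 0.187] [0.467 0.311 0.385]
[[-0.184 -0.39  -0.902]
 [ 0.955  0.147 -0.259]
 [-0.234  0.909 -0.346]] [0.042 0.029 0.015]
```

View pics/c2.png

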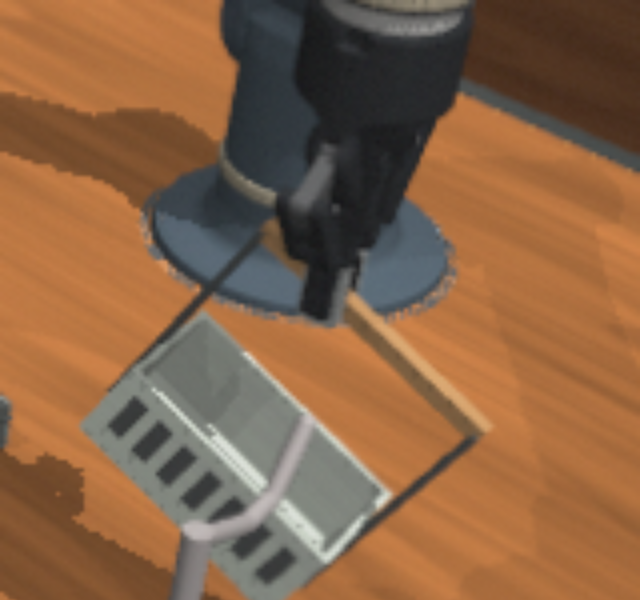

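The scene crop shows the bar pitched in the fingers, from (270,230) by the grip down to (490,430), about 35° about the closing axis. The basket's weight pivoted it in the pads. I'll bring the bar in higher to clear the tip and let the hook level it as I lower.

Run:
```python
from h import *; from cfg import *
np.set_printoptions(precision=4,suppress=True)
g0=S-.125*ux-.035*uy; g1=S-.035*uy
move_l([*g0,.318],feed=.1); move_l([*g1,.318],feed=.08)
for z in(.29,.275,.26,.25,.243,.2365):
    move_l([*g1,z],feed=.04); s=sense(); print(z,s["wrist_force"],s["ft_torque"],s["finger_gap"])
for n in P:
    p,d=camera(n); cv2.imwrite(f"pics/{n}2.png",p[:,:,::-1]); np.savez(f"{n}2.npz",p=p,d=d)
a=cv2.imread('pics/scene2.png')[180:420,390:590];b=cv2.imread('pics/top2.png')[180:340,60:200]
f=lambda i:cv2.resize(i,(400,480)); cv2.imwrite('pics/c3.png',np.hstack([f(a),f(b)]))
```

```text
0.29 [ 1.1542  0.4746 -1.0752] [0.0727 0.0636 0.0262] 0.008742470278341886
0.275 [-0.6226  0.1692 -2.1885] [0.071  0.0508 0.0355] 0.008833819247069597
0.26 [ 0.091   0.126  -1.7632] [ 0.0512 -0.0055  0.0053] 0.008504092191219927
0.25 [1.0205 0.4937 5.8719] [ 0.4634 -0.0497 -0.0124] 0.008844600375999377
0.243 [ 0.6437 -0.5445  9.3859] [ 0.1621 -0.0084 -0.0278] 0.008391630107470969
0.2365 [ 0.8043 -3.028  11.4026] [-0.1608 -0.0836  0.0055] 0.009015267894749145
```

View pics/c3.png

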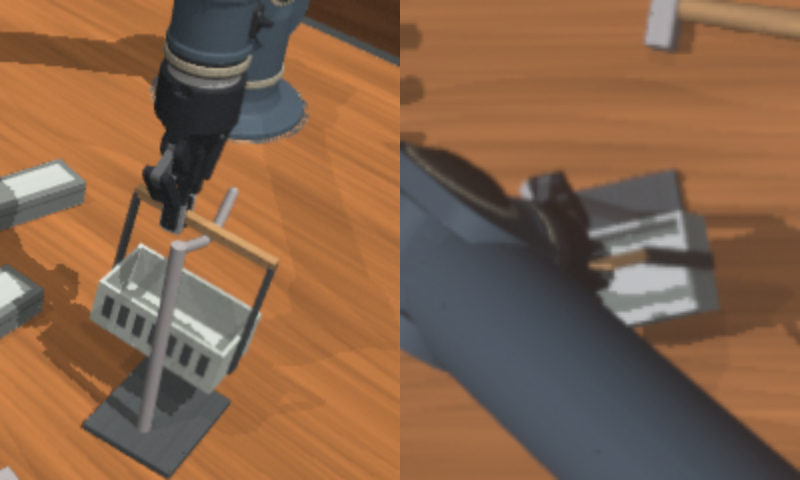

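It looks nearly level on the saddle. In the scene crop the bar runs from (140,190) to (275,262) across the hook at about (205,235). I'll release it.

```bash
cat > lvl.py <<'E'
from h import *; from cfg import *
def lvl(tag):
    for n in P:
        p,d=camera(n); cv2.imwrite(f"pics/{n}{tag}.png",p[:,:,::-1]); np.savez(f"{n}{tag}.npz",p=p,d=d)
        C=cloud(n,d); L=(C-[*S,0])@np.c_[np.r_[ux,0],np.r_[uy,0],[0,0,1.]]   # stand-aligned, origin saddle
        hsv=cv2.cvtColor(p,cv2.COLOR_RGB2HSV)
        m=(abs(L[...,1])<.09)&(abs(L[...,0])<.05)&(C[...,2]>.06)&(C[...,2]<.26)
        b=L[m&(C[...,2]>.21)&(hsv[...,1]>80)&(hsv[...,0]<25)]
        r=L[m&(hsv[...,1]<60)&(C[...,2]<.16)]
        k=np.polyfit(b[:,1],b[:,2],1); ky=np.polyfit(b[:,1],b[:,0],1)
        print(n,len(b),"bar slope %.3f z0 %.4f x0 %.4f yaw %.3f"%(k[0],k[1],ky[1],ky[0]),"bar y %.4f %.4f"%tuple(np.percentile(b[:,1],[1,99])),"body y %.4f %.4f"%tuple(np.percentile(r[:,1],[1,99])))
        h=r[r[:,2]>.11]; print("   rim z by y:",[ "%.3f:%.4f"%(y,np.percentile(h[abs(h[:,1]-y)<.01][:,2],90)) for y in(-.06,-.03,0,.03,.06) if (abs(h[:,1]-y)<.01).sum()>5])
E
python3 - <<'E'
from lvl import *
command_gripper(.035); sleep(.3)
g1=S-.035*uy
s=sense(); print(s["wrist_force"],s["time_s"])
move_l([*g1,.33],feed=.08); movep([.40,.12,.40],down(SY)); sleep(.5)
lvl("3"); print(sense()["time_s"])
a=cv2.imread('pics/scene3.png')[180:420,390:590];b=cv2.imread('pics/top3.png')[180:340,60:200]
f=lambda i:cv2.resize(i,(400,480)); cv2.imwrite('pics/c4.png',np.hstack([f(a),f(b)]))
E
```

```text
[-0.18612864  0.51569172  0.91646482] 15.95
scene 580 bar slope 0.114 z0 0.2332 x0 0.0053 yaw 0.004 bar y -0.0789 0.0661 body y -0.0668 0.0815
   rim z by y: ['-0.060:0.1450', '-0.030:0.1320', '0.000:0.1350', '0.030:0.1385', '0.060:0.1427']
top 305 bar slope 0.097 z0 0.2341 x0 0.0029 yaw -0.006 bar y -0.0794 0.0686 body y -0.0649 0.0784
   rim z by y: ['-0.060:0.1301', '-0.030:0.1318', '0.000:0.1363', '0.030:0.1395', '0.060:0.1451']
18.825
```

View pics/c4.png

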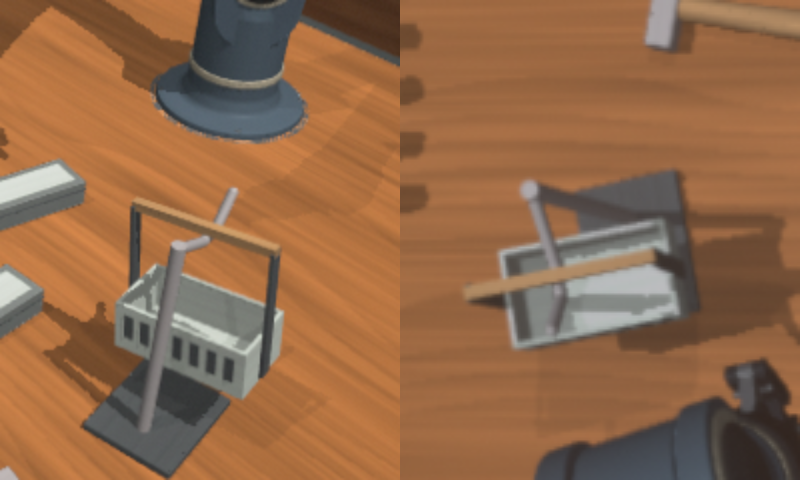

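The bar now crosses the hook at crop (205,235) but hangs about 6° low at its −y end, so it sits about 6 mm off centre. I'll regrip it lightly and slide it +6 mm along the stand's y.

```bash
cat > mend.py <<'E'
from lvl import *
def mend(dy,slope,tag,x0=.004,zl=0):
    g=S+x0*ux-.043*uy; z=.2363-slope*.038; R=down(SY)
    command_gripper(.04,30); movep([*g,.33],R); move_l([*g,z],feed=.08)
    command_gripper(0,30); f0=sense()["wrist_force"]
    move_l([*(g+dy*uy),z+zl],feed=.02); s=sense(); print(f0,s["wrist_force"],s["finger_gap"])
    command_gripper(.035); sleep(.3); move_l([*(g+dy*uy),.33],feed=.1); movep([.40,.12,.40],R); sleep(.6); lvl(tag); print(sense()["time_s"])
E
python3 -c "
from mend import *
mend(.006,.105,'4',zl=.003)"
```

```text
[-0.58571369  0.06792772  1.90815757] [-0.83842028 -0.52365323 -1.84597632] 0.00913038009966456
scene 609 bar slope -0.011 z0 0.2332 x0 0.0064 yaw 0.002 bar y -0.0729 0.0739 body y -0.0707 0.0729
   rim z by y: ['-0.060:0.1368', '-0.030:0.1360', '0.000:0.1350', '0.030:0.1354', '0.060:0.1370']
top 305 bar slope -0.020 z0 0.2345 x0 0.0041 yaw -0.012 bar y -0.0733 0.0737 body y -0.0723 0.0694
   rim z by y: ['-0.060:0.1374', '-0.030:0.1387', '0.000:0.1376', '0.030:0.1365', '0.060:0.1368']
25.7083
```

The basket is level to within about 1° and its middle is on the hook plane. Next I measure the board and the cases.

```bash
cat > meas.py <<'E'
from h import *
T0=np.array([.4972,-.3447])
L={155:.1325,140:.117,125:.102,110:.0865,95:.072,80:.057}
def park(): move_joints([1.237,.469,-.049,1.532,.024,1.141,-.082])
def cases(tag=None,z=.036,box=(.3,.8,-.45,.45)):
    out={}
    for n in P:
        p,d=camera(n)
        if tag: cv2.imwrite(f"pics/{n}{tag}.png",p[:,:,::-1]); np.savez(f"{n}{tag}.npz",p=p,d=d)
        hsv=cv2.cvtColor(p,cv2.COLOR_RGB2HSV)
        out[n]=[]
        for uv,c,l,w,a,ar in panels(n,p,z):
            if not(box[0]<c[0]<box[1] and box[2]<c[1]<box[3] and .030<w<.047 and .05<l<.145): continue
            u,v=uv.astype(int); q=p[max(0,v-14):v+15,max(0,u-14):u+15].reshape(-1,3).astype(int)
            yel=((q[:,0]-q[:,2])>110).mean(); out[n].append((uv,c,l,w,a,yel))
    r=[]
    for t in out["top"]:
        for s in out["scene"]:
            if np.linalg.norm(t[1]-s[1])<.02:
                X,e=tri(t[0],s[0]); l=(t[2]+s[2])/2; r.append(dict(len=min(L,key=lambda k:abs(L[k]-l)),l=l,c=(t[1]+s[1])/2,ct=t[1],cs=s[1],yaw=(t[4]+s[4])/2 if abs(t[4]-s[4])<1 else t[4],dyaw=t[4]-s[4],z=X[2],e=e,yel=max(t[5],s[5])))
    return r
E
python3 - <<'E'
from meas import *
np.set_printoptions(precision=4,suppress=True)
park()
for r in cases("5"): print(r)
for n in P:
    D=np.load(n+"5.npz"); C=cloud(n,D["d"]); p=D["p"]; hsv=cv2.cvtColor(p,cv2.COLOR_RGB2HSV)
    X=sel(C,(.36,.64,-.47,-.25,.006,.02)); 
    g=plane(n,np.argwhere(np.ones((480,640),bool))[:,::-1],.012).reshape(480,640,3)
    box=((g>[.36,-.45,0])&(g<[.64,-.24,1])).all(2)
    print(n,"board px hsv med", np.median(hsv[box&(abs(C[...,2]-.012)<.003)],0), "table", np.median(hsv[box&(abs(C[...,2])<.003)],0),"z",np.median(C[...,2][box&(abs(g[...,0]-.5)<.02)&(abs(g[...,1]+.345)<.02)]))
    m=(box&(hsv[...,0]>17)&(hsv[...,0]<32)&(hsv[...,2]>120)).astype(np.uint8); m=cv2.morphologyEx(m,cv2.MORPH_CLOSE,np.ones((5,5)))
    c=max(cv2.findContours(m,cv2.RETR_EXTERNAL,cv2.CHAIN_APPROX_NONE)[0],key=cv2.contourArea); print(rect(plane(n,c[:,0],.012)[:,:2]))
a=cv2.imread('pics/scene5.png')[180:380,220:460];b=cv2.imread('pics/top5.png')[200:360,200:440]
f=lambda i:cv2.resize(i,(400,300)); cv2.imwrite('pics/c5.png',np.hstack([f(a),f(b)]))
E
```

```text
{'len': 155, 'l': 0.13207374572753905, 'c': array([0.4276, 0.0067]), 'ct': array([0.4289, 0.0086]), 'cs': array([0.4263, 0.0049]), 'yaw': np.float64(-0.17398877480970265), 'dyaw': np.float64(-0.004475042737714041), 'z': np.float64(0.038313544794700616), 'e': np.float64(0.0020762175502155103), 'yel': np.float64(0.2342449464922711)}
{'len': 95, 'l': 0.07047252655029296, 'c': array([ 0.4673, -0.1303]), 'ct': array([ 0.4691, -0.1283]), 'cs': array([ 0.4654, -0.1324]), 'yaw': np.float64(-0.9883409254470332), 'dyaw': np.float64(-0.006940663853937323), 'z': np.float64(0.039235118529658886), 'e': np.float64(0.0004899460530283926), 'yel': np.float64(0.7158145065398336)}
{'len': 95, 'l': 0.07198168563842774, 'c': array([ 0.6134, -0.1474]), 'ct': array([ 0.6145, -0.1452]), 'cs': array([ 0.6124, -0.1495]), 'yaw': np.float64(-0.12159061430920293), 'dyaw': np.float64(-0.007792143033462651), 'z': np.float64(0.038772855601989675), 'e': np.float64(0.001494253357026222), 'yel': np.float64(0.25921521997621877)}
{'len': 110, 'l': 0.0855504150390625, 'c': array([ 0.6176, -0.0062]), 'ct': array([ 0.6188, 
[... 248 characters left out ...]
': 140, 'l': 0.11677234268188477, 'c': array([0.6158, 0.1408]), 'ct': array([0.6167, 0.1426]), 'cs': array([0.6149, 0.1391]), 'yaw': np.float64(0.06300687726699261), 'dyaw': np.float64(-0.00022668910422551924), 'z': np.float64(0.03730377364593135), 'e': np.float64(0.0020142272809063324), 'yel': np.float64(0.11296076099881094)}
scene board px hsv med [ 23. 100. 232.] table [ 13. 164. 185.] z 0.014415221217007501
(array([ 0.4929, -0.338 ]), 0.20916043090820313, 0.120614013671875, np.float64(0.23589468671789415))
top board px hsv med [ 27.  78. 182.] table [ 13. 146. 152.] z 0.011071817505948323
(array([ 0.4914, -0.3402]), 0.2002917938232422, 0.11188900756835937, np.float64(0.2407166561218621))
```

View pics/c5.png

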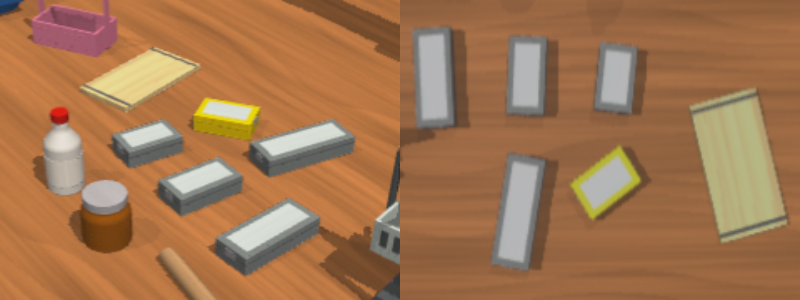

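The crops show the empty board (top crop centre (738,165)), four grey cases and the yellow one at (606,182), with nothing moved. In the top view the board is at (0.491,−0.340) with yaw 0.24. I stack case0 first, then check its position.

```bash
cat > stack.py <<'E'
from meas import *
B=np.array([.4902,-.3420]); BY=.240; G=.031
def pick(c,yaw,z0=0.):
    c=np.asarray(c); q=sense()["joint_pos"]
    R=down(yaw-np.pi/2); command_gripper(.085,80); movep([*c,.22+z0],R); move_l([*c,z0+G+.02],feed=.2); move_l([*c,z0+G],feed=.06)
    command_gripper(0,80); s=sense(); print("grip",s["finger_gap"],s["gripper_force"],s["wrist_force"],s["position"])
def place(c,yaw,z0,zt=.25):
    p=sense()["position"]; move_l([p[0],p[1],max(zt,p[2])],feed=.2); R=down(yaw-np.pi/2)
    movep([*c,max(zt,z0+.1)],R); move_l([*c,z0+G+.012],feed=.15)
    hit=move_l([*c,z0+G-.003],feed=.02,until_force=8); s=sense(); print("down",hit,s["position"]-[*c,z0+G],s["wrist_force"])
    command_gripper(.085); sleep(.2); move_l([*c,z0+G+.1],feed=.15)
E
python3 - <<'E'
from stack import *
np.set_printoptions(precision=4,suppress=True)
pick([.4276,.0067],-.174); place(B,BY,.012)
s=sense(); print(s["time_s"]); park()
for r in cases("6",z=.048,box=(.4,.6,-.42,-.28)): print(r)
for r in cases(): print(r['len'],r['c'],r['yaw'],r['yel'])
E
```

```text
grip 0.058546874811376985 86.5725302696228 [-1.4311  0.0852  6.0378] [0.4279 0.0069 0.0316]
down True [-0.     -0.0001  0.0007] [-1.3823  1.0607  4.6924]
39.4667
{'len': 155, 'l': 0.13193074798583984, 'c': array([ 0.4894, -0.3428]), 'ct': array([ 0.4908, -0.3403]), 'cs': array([ 0.4879, -0.3453]), 'yaw': np.float64(0.235665505061336), 'dyaw': np.float64(-0.0008830043489294059), 'z': np.float64(0.05029213519862624), 'e': np.float64(0.002199309747797297), 'yel': np.float64(0.2413793103448276)}
95 [ 0.4673 -0.1303] -0.9859709118139444 0.7158145065398336
95 [ 0.6136 -0.1474] -0.11997048026005341 0.2568370986920333
110 [ 0.618  -0.0061] -0.04534211519233455 0.2116527942925089
140 [0.6159 0.1409] 0.06135862398180203 0.11296076099881094
```

Case0 sits within about 1 mm and 0.3° of the board centre. Next come case1 and case3.

Run:
```python
from stack import *
np.set_printoptions(precision=4,suppress=True)
z=.048
for ln in(140,110):
    r=[x for x in cases() if x['len']==ln and x['yel']<.5 and x['c'][1]>-.25]; assert len(r)==1,r; r=r[0]; print(ln,r['c'],r['yaw'],r['dyaw'],r['e'])
    pick(r['c'],r['yaw']); place(B,BY,z,.30); z+=.036; print("t",sense()["time_s"]); park()
    for q in cases("7_%d"%ln,z=z,box=(.4,.6,-.42,-.28)): print(q['len'],q['ct'],q['cs'],q['yaw'],q['z'],q['e'])
for r in cases(): print(r['len'],r['c'],r['yaw'],r['yel'])
```

```text
140 [0.6158 0.1409] 0.06417554517413049 0.0021106467100502346 0.0021131678910596414
grip 0.05872178216480163 88.40589165687561 [0.1053 0.3808 4.1348] [0.6164 0.1413 0.0317]
down True [-0.0001 -0.0001  0.0007] [-0.264   0.6582  3.5235]
t 53.3417
140 [ 0.4905 -0.3405] [ 0.4872 -0.3459] 0.2411319178372111 0.08656532936212391 0.001765006771241703
110 [ 0.618  -0.0062] -0.04527487037481004 0.0035618447999263836 0.0018330614830958858
grip 0.05873943459649214 88.69334936141968 [-1.0804  0.8926  3.6031] [ 0.6186 -0.006   0.0317]
down True [-0.     -0.0001  0.0007] [-0.2676 -0.8318  4.9085]
t 65.975
110 [ 0.4905 -0.3406] [ 0.4872 -0.346 ] 0.2518327487685016 0.12286683787638397 0.0011348644545233857
95 [ 0.4673 -0.1303] -0.9878394189242576 0.7170035671819263
95 [ 0.6136 -0.1473] -0.11999032081017447 0.25921521997621877
```

Run:
```python
from stack import *
np.set_printoptions(precision=4,suppress=True)
z=.120
r=[x for x in cases() if x['len']==95 and x['yel']<.5 and x['c'][1]>-.25]; assert len(r)==1,r; r=r[0]; print(r['c'],r['yaw'])
pick(r['c'],r['yaw']); place(B,BY,z,.32); print("t",sense()["time_s"]); park(); sleep(.5)
for q in cases("8",z=.156,box=(.4,.6,-.42,-.28)): print(q['len'],q['ct'],q['cs'],q['yaw'],q['z'],q['e'])
from lvl import lvl; lvl("9")
for n in P:
    for r in panels(n,np.load(n+"9.npz")["p"]): pass
cv2.imwrite('pics/c9.png',np.hstack([cv2.resize(cv2.imread('pics/scene9.png')[100:460,200:600],(400,360)),cv2.resize(cv2.imread('pics/top9.png')[130:400,60:560],(400,216)).repeat(1,0) if 0 else cv2.copyMakeBorder(cv2.resize(cv2.imread('pics/top9.png')[130:400,60:560],(400,216)),0,144,0,0,cv2.BORDER_CONSTANT)]))
```

```text
[ 0.6136 -0.1473] -0.11837577939931343
grip 0.058451206647277085 88.46168875694275 [-0.1368 -0.1359  3.8158] [ 0.6142 -0.1474  0.0317]
down True [ 0.     -0.0001  0.0007] [-0.31    0.3606  4.2876]
t 77.8583
95 [ 0.4905 -0.3406] [ 0.4866 -0.3459] 0.2409056157235816 0.15914579310665372 0.0007804315332077096
scene 609 bar slope -0.009 z0 0.2332 x0 0.0064 yaw 0.003 bar y -0.0728 0.0738 body y -0.0705 0.0727
   rim z by y: ['-0.060:0.1374', '-0.030:0.1355', '0.000:0.1359', '0.030:0.1353', '0.060:0.1372']
top 309 bar slope -0.019 z0 0.2342 x0 0.0041 yaw -0.012 bar y -0.0730 0.0731 body y -0.0702 0.0695
   rim z by y: ['-0.060:0.1367', '-0.030:0.1379', '0.000:0.1365', '0.030:0.1375', '0.060:0.1373']
```

View pics/c9.png

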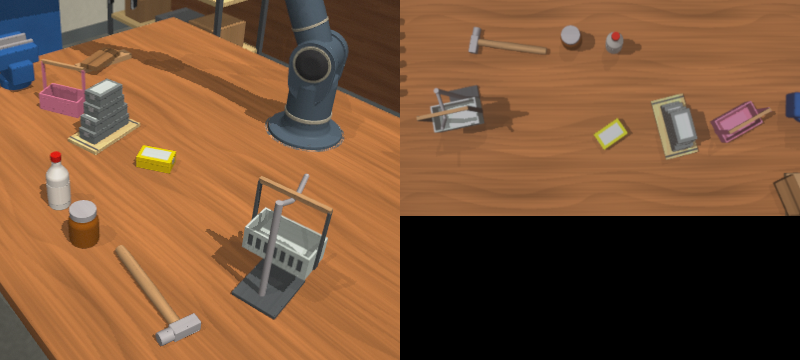

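The scene crop shows the four-case column on the board at (105,110) and the basket hanging level on the hook at (285,240). The yellow case, glue, jar and hammer are untouched. I'm handing it in.

```bash
python3 -c "
from rig import *
print(sense()['time_s'],finish_job())"
```

```text
the job is handed in; nothing more can be done
80.1 None
```

I handed the job in at 80 s: the basket hangs on the hook, level to about 1°, and the four cases present (155, 140, 110 and 95 mm) are stacked longest at the bottom, about 1 mm from the board's centre and square with it within measurement noise; the glue, jar, hammer and look-alikes were left alone.

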